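# Feel a bench slide for its stiff spot

## Robot

A 7-joint arm with a two-finger parallel gripper is mounted at the origin on a cart in front of the work surface, level with it; the furniture and walls round the work are solid. World frame = base frame: x ahead of the robot, y to its left, z up, the work surface at z = 0. Lengths are in m, angles in rad, forces in N, time in s.
With the tool pointing down it reaches from about 0.425 to 0.875 m from the base axis. Payload 4.7 kg.
Tool frame: the origin (TCP) lies on the mounting face of the last link; the fingertips stand 173 mm ahead of it and the grasp point (between the pads) lies 155 mm ahead of it (arm.nose_length is the distance from the TCP to the fingertips, in m); z points along the fingers, y is the direction in which the jaws open and shut (so a half turn about z gives the same grasp; the last joint's range is limited). The gripper opens to 85 mm and grips with 20 to 120 N. Pads are 22 mm wide; open, the fingers measure 114 mm over their backs; the gripper's body (76 mm by 85 mm) begins 54 mm behind the grasp point. The pads swing forward as they close: fully open they stand 13 mm farther back than shut.
Start: joints at [1.306, 0.321, -0.07, 1.45, 0.023, 1.371, -0.057], TCP at [0.179, -0.625, 0.405] pointing down, gripper open.
Joint ranges: [-2.86, 2.86], [-0.3, 2.09], [-1.38, 1.24], [0.06, 2.45], [-1.56, 4.7], [0.09, 2.05], [-2.69, 2.69]. Speed limits (rad/s): [2.57, 2.57, 3.14, 3.14, 3.14, 3.14, 3.14].

## Interface

Orientations are given as a 3x3 rotation matrix whose columns are the frame's x, y, z axes.
In Python, from cell import arm gives the robot as it stands.
- The arm moves only by the tool drive_tool, never from a script. Its argument "increments" is a list of rows, each an object of numbers: "hand": the gripper command: -1 is fully open, 1 is shut, values between are in proportion; "x", "y", "z": the shift along the tool's x, y, z in m; "roll": the turn about the tool's z in degrees. In form: [{"hand": .., "x": .., "y": .., "z": .., "roll": ..}, ...]. A call has 1 to 10 rows; each row is the pose to reach, as a shift and turn from the pose measured when the call began, along the tool's axes at that moment; what a row does not reach only later rows make up. A row lasts 1/12 s, in which the tool goes at most 41.7 mm and 7.16 degrees, less where a joint would pass 70% of its speed; a pose out of reach is approached as far as the arm can. A call with a gripper value outside its range is refused whole. The fingers move at their own pace and stop on an object; the grip force is fixed at half the most. Time passes only in rows, so rows that repeat a pose let the fingers close. It gives the time, the measured TCP pose, the force and the opening at its end, in the units of the state.
- arm.sense(): the state, without advancing time (a new reading comes with each control period).
- arm.read_camera(name): name is "scene" or "top" or "wrist"; returns the picture (420x560x3 uint8, blue, green, red); there is no depth.
- arm.camera_info(name): a dict with "fx", "fy", "cx", "cy" (pixels), "R" (3x3) and "t" (3): a world point X has camera coordinates R X + t. Camera axes: x right, y down, z forward; pixel columns grow to the right and rows downward; lengths in m; the calibration is good to about 2 mm. A picture is of the moment at which its call begins: read the wrist's pose just before it. camera_info takes no time and is no camera call; for the wrist camera it gives the pose at the moment of the call.
- arm.close_job(): hands the job in, once; it reports no verdict.
Trained networks look in the newest picture that a camera, given by its name, has taken for a name from the list of things; names that differ only in an ending like _2 or _b are one class to them, and where a whole thing is asked for, a point or a joint stands for the part that bears it (a point fixed in the world has none). Each returns a list of dicts, best first, with "p" (0 to 1); they miss things now and then, are a little off and sometimes report something else, mostly with a low value. They report only what shows in the picture. A call takes as long as a camera call.
- arm.find_in(camera, name): "centre" ([x, y, z] in m, in world coordinates, good to about 4 mm: the middle of the surface that is visible of it).
- arm.masks_of(camera, name): "pixels" (420x560 bool, what is visible of it).
- arm.landmark_of(camera, name): "centre" ([x, y, z] in m, in world coordinates, good to about 4 mm: a listed point, or the origin of a listed thing).
The state is a dict: "clock": time; "qpos": joint angles; "joint_velocities": joint speeds; "joint_efforts": joint torques, N m; "eef_pos": TCP position; "orientation": TCP orientation; "contact_force": force on the tool from outside, world axes, zero at the start; "torque": the same for the moment, N m; "finger_gap": finger opening in m.
Only numpy, scipy, OpenCV 4.12 (cv2) and the standard library are available. Lean on these libraries where they do the work, as an engineer would, in place of code of your own. Each camera call takes 0.05 s, during which the arm holds its last target.

## Task

The blue carriage of the small linear slide runs stiff at one hidden spot. Take it by its black grip and stroke it through its full travel, first to the right-hand buffer and then all the way back to the left-hand one, only pressing each buffer gently; feel where it drags, then let go of the carriage with its yellow index line over the middle of the stiff spot so that the rail can be dressed there. Leave the flux jar and the loupe alone.

Things in the scene. Friction and masses are not known exactly. Their poses are not given: they have to be found in the camera images.
- slide_unit: The linear slide, bolted down: aluminium base plate 76 x 270 mm, 12 mm thick, two steel guide rods, grey end plates 44 mm high. Origin: centre of its underside, on the worktop. Its y axis runs along the travel to the left-hand end as the robot sees it (yaw within 0.3 rad), x across it away from the robot, z up. Nothing but the carriage stands above 44 mm.
- carriage (a joint): Position of the carriage along the slide, m: 0 at mid travel (over slide_unit's origin), growing to the left. It touches the right buffer at -0.070, the left one at +0.070. Even drag of about 1.5 N, no spring-back; but at one stiff spot, about 24 mm long, with nothing to see there, the drag rises to about 8 to 11 N, most a few mm before its middle (so feel it both ways). The middle is in -0.045 to 0.045.
- grip (a point): Centre of the black upright grip on the carriage, 67 mm over the worktop: a rounded block 18 mm along the travel (y) x 30 mm across it (x) x 40 mm high (47 to 87 mm over the worktop). Below it the blue carriage, 56 mm along the travel, 66 mm across, top 45 to 48 mm over the worktop. Axes as slide_unit's.
- index (a point): Middle of the carriage's underside, in line across the slide with the yellow index line on the carriage's front; 20 mm over the worktop, 47 mm straight below the grip's centre. Axes as slide_unit's.
- buffer_left_tip (a point): Tip of the left buffer, a black rubber-tipped spring plunger on the left end plate, 100 mm from mid travel, 32 mm over the worktop. It gives about 2 N per mm: pressed in by 1 mm or more is reached, by more than 7 mm (14 N) is ramming.
- buffer_right_tip (a point): Tip of the right buffer, the same at the right end.
- flux_jar: Bystander: jar with black lid, 48 mm diameter, 57 mm high, origin at the centre of its underside; to be left alone.
- loupe: Bystander: small loupe, 22 mm diameter, 14 mm high, origin at the centre of its underside; to be left alone.

How it is judged:
On the way, in this order (a step that is already met when the one before it is completed fails the run):
1. the carriage is run to the right-hand buffer and presses it in by 1 mm or more (value of joint carriage below -0.071 m), for 0.1 s.
2. the carriage is then run back through its full travel to the left-hand buffer and presses it in by 1 mm or more (value of joint carriage above 0.071 m), for 0.1 s.
At the end, for the whole second after the job is handed in: the carriage stands still and released, its index line within 7 mm of the middle of the stiff spot; the flux jar and the loupe stand where they stood, within 15 mm (horizontal distance between index and stiff_spot below 0.007 m and velocity of joint carriage between -0.005 and 0.005 m/s and distance of each of flux_jar, loupe from where it was at the start of the episode below 0.015 m); the robot touches nothing.
It fails at once if a buffer is rammed: pushed in by more than 7 mm (14 N) (value of joint carriage above 0.077 m or value of joint carriage below -0.077 m).
It fails at once if the flux jar or the loupe is shifted by more than 15 mm (distance of any of flux_jar, loupe from where it was at the start of the episode above 0.015 m).
It also fails if it takes over 69 s, if anything falls off the work surface, if the arm or the gripper's body presses on something with over 40 N, if the wrist force passes 120 N, or if a joint passes its speed limit or range.

## Working session

There is one attempt and no reset: what is moved stays moved. The work goes in short steps, Python scripts to look and compute and a tool call to move; the robot and the scene stay as the last step left them, time stands still between calls to the robot, and variables do not carry over. Pictures are saved under pics/ and viewed, and the job is handed in when it is done.

Besides the shell and the picture viewer there is one more tool, called after "Request:" as a command line: name --argument value ..., lists and objects as JSON in quotes. drive_tool: Moves the arm, as the interface text tells. Its arguments: {"type":"object","properties":{"increments":{"type":"array","items":{"type":"object","properties":{"hand":{"type":"number"},"x":{"type":"number"},"y":{"type":"number"},"z":{"type":"number"},"roll":{"type":"number"}}}}},"required":["increments"]}

```bash
mkdir -p pics
python3 - <<'E'
from cell import arm
import cv2,numpy as np
np.set_printoptions(precision=4,suppress=True)
s=arm.sense()
for k in s: print(k,s[k])
for c in("scene","top"):
    cv2.imwrite(f"pics/{c}0.png",arm.read_camera(c))
    for n in("slide_unit","grip","index","buffer_left_tip","buffer_right_tip","flux_jar","loupe"):
        r=arm.landmark_of(c,n); print(c,n,[(np.round(d["centre"],4),round(d["p"],2)) for d in r[:2]])
E
```

```text
clock 0.0
qpos [ 1.3061  0.3218 -0.0701  1.4517  0.0226  1.3708 -0.0569]
joint_velocities [ 0.0027  0.0009 -0.0002 -0.0001  0.0015 -0.0009  0.0004]
joint_efforts [  0.0004 -49.3584  -0.3821 -31.4331   0.0129   0.0115  -0.    ]
eef_pos [ 0.1788 -0.6247  0.4036]
orientation [[ 0.9614  0.2752 -0.0007]
 [ 0.2752 -0.9614  0.0018]
 [-0.0001 -0.002  -1.    ]]
contact_force [-0.1816  0.8645  0.4006]
torque [-0.0116 -0.0028 -0.0208]
finger_gap 0.08519474666139872
scene slide_unit [(array([ 0.4645, -0.1475,  0.0003]), 0.66)]
scene grip [(array([ 0.4645, -0.1443,  0.0648]), 0.93), (array([ 0.4635, -0.2534,  0.0299]), 0.55)]
scene index [(array([ 0.4614, -0.1437,  0.0184]), 0.71)]
scene buffer_left_tip [(array([ 0.4668, -0.0532,  0.0317]), 0.44)]
scene buffer_right_tip [(array([ 0.4643, -0.2516,  0.032 ]), 0.59), (array([ 0.4656, -0.1495,  0.0019]), 0.23)]
scene flux_jar [(array([ 0.6844, -0.1155, -0.001 ]), 0.82)]
scene loupe [(array([ 0.4449,  0.0695, -0.0032]), 0.48)]
top slide_unit [(array([ 0.4695, -0.146 ,  0.0016]), 0.8)]
top grip []
top index [(array([ 0.4633, -0.1437,  0.0212]), 0.95)]
top buffer_left_tip [(array([ 0.469 , -0.0525,  0.0363]), 0.47)]
top buffer_right_tip [(array([ 0.4612, -0.2465,  0.0327]), 0.43), (array([ 0.4642, -0.143 ,  0.0157]), 0.3)]
top flux_jar [(array([ 0.6852, -0.122 , -0.0012]), 0.57)]
top loupe [(array([ 0.4423,  0.0626, -0.003 ]), 0.59)]
```

View pictures.

View pics/scene0.png

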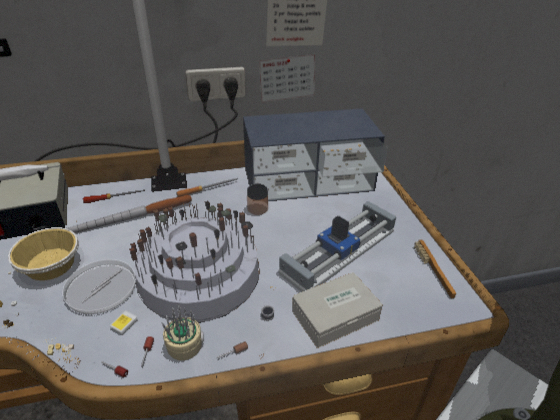

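View pics/top0.png

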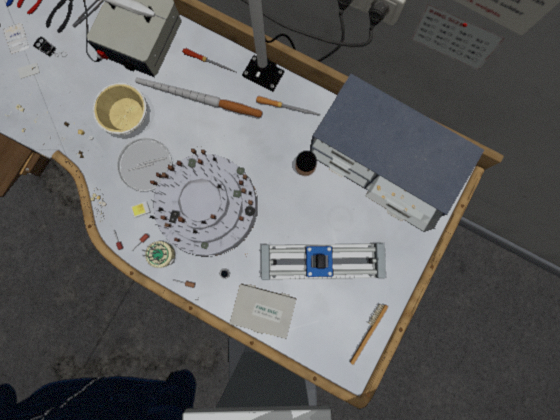

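```bash
cat > h.py <<'E'
from cell import arm
import cv2,numpy as np
np.set_printoptions(precision=4,suppress=True)
def back(c,uv,z,i=None):
    i=i or arm.camera_info(c); R=np.array(i["R"]);t=np.array(i["t"])
    uv=np.atleast_2d(uv).astype(float)
    d=np.c_[(uv[:,0]-i["cx"])/i["fx"],(uv[:,1]-i["cy"])/i["fy"],np.ones(len(uv))]@R
    o=-R.T@t
    return o+d*((z-o[2])/d[:,2])[:,None]
E
python3 - <<'E'
from h import *
for c in("top",):
  for n,z in(("slide_unit",0.02),("grip",0.087),("carriage",.047)):
    for m in arm.masks_of(c,n)[:1]:
      P=m["pixels"]; v,u=np.nonzero(P); print(c,n,m["p"],P.sum(),u.min(),u.max(),v.min(),v.max())
      W=back(c,np.c_[u,v],z)[:,:2]
      print(W.mean(0), cv2.minAreaRect((W*1000).astype(np.float32)))
      w,V=np.linalg.eigh(np.cov(W.T)); print(V[:,1])
print(back("top",[[271,278],[375,278],[271,244],[375,244]],0.02))
im=cv2.imread("pics/top0.png")[220:300,240:400]; cv2.imwrite("pics/crop.png",cv2.resize(im,None,fx=5,fy=5,interpolation=cv2.INTER_CUBIC))
E
```

```text
top slide_unit 0.76 4281 261 385 243 279
[ 0.4662 -0.151 ] ((466.16168212890625, -152.00474548339844), (272.03021240234375, 76.38597869873047), 89.03289031982422)
[0.0155 0.9999]
top grip 0.89 859 306 333 245 277
[ 0.4657 -0.1381] ((465.9200439453125, -138.79330444335938), (54.636451721191406, 64.45243072509766), 88.46233367919922)
[-0.9998 -0.0199]
top carriage 0.61 862 305 333 245 276
[ 0.4667 -0.141 ] ((467.1611022949219, -141.0771942138672), (59.10490417480469, 65.49266815185547), 88.50032806396484)
[-0.9995 -0.0313]
[[ 0.432  -0.0372  0.02  ]
 [ 0.4261 -0.2638  0.02  ]
 [ 0.5061 -0.0389  0.02  ]
 [ 0.4999 -0.2678  0.02  ]]
```

View pics/crop.png

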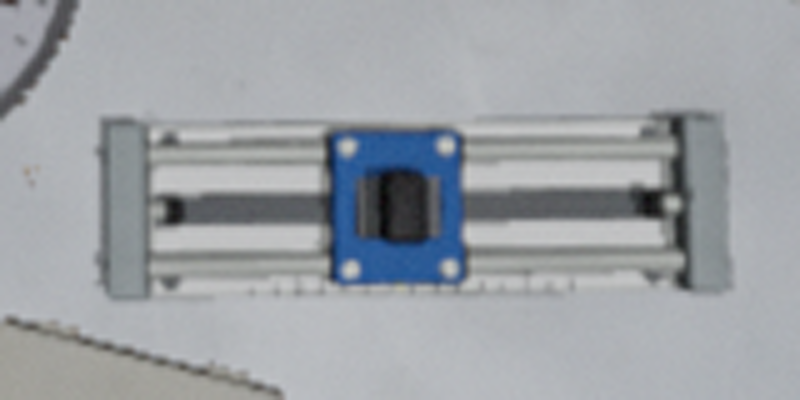

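Request:
drive_tool --increments '[{"hand": -1, "x": 0.02, "y": -0.02, "z": 0, "roll": 2}, {"hand": -1, "x": 0.045, "y": -0.043, "z": 0, "roll": 5}, {"hand": -1, "x": 0.073, "y": -0.07, "z": 0, "roll": 8}, {"hand": -1, "x": 0.102, "y": -0.097, "z": 0, "roll": 11}, {"hand": -1, "x": 0.131, "y": -0.124, "z": 0, "roll": 14}, {"hand": -1, "x": 0.16, "y": -0.151, "z": 0, "roll": 17}, {"hand": -1, "x": 0.189, "y": -0.178, "z": 0, "roll": 17}, {"hand": -1, "x": 0.218, "y": -0.205, "z": 0, "roll": 17}, {"hand": -1, "x": 0.247, "y": -0.232, "z": 0, "roll": 17}, {"hand": -1, "x": 0.265, "y": -0.25, "z": 0, "roll": 17}]'

```text
clock: 1.78
eef_pos: [0.3669, -0.3076, 0.4052]
orientation: [[1.0, -0.014, 0.001], [-0.014, -1.0, 0.0], [0.001, -0.0, -1.0]]
contact_force: [0.1, 0.1, 0.3]
finger_gap: 0.0856
```

Request:
drive_tool --increments '[{"hand": -1, "x": 0.018, "y": -0.03, "z": 0.01, "roll": 0.3}, {"hand": -1, "x": 0.038, "y": -0.064, "z": 0.025, "roll": 0.3}, {"hand": -1, "x": 0.058, "y": -0.098, "z": 0.04, "roll": 0.3}, {"hand": -1, "x": 0.078, "y": -0.132, "z": 0.055, "roll": 0.3}, {"hand": -1, "x": 0.096, "y": -0.167, "z": 0.07, "roll": 0.3}, {"hand": -1, "x": 0.096, "y": -0.167, "z": 0.07, "roll": 0.3}, {"hand": -1, "x": 0.096, "y": -0.167, "z": 0.07, "roll": 0.3}]'

```text
clock: 2.37
eef_pos: [0.4659, -0.1391, 0.3346]
orientation: [[1.0, -0.013, -0.0], [-0.013, -1.0, 0.001], [-0.0, -0.001, -1.0]]
contact_force: [-0.4, 0.0, -0.0]
finger_gap: 0.0849
```

Run:
```python
from h import *
s=arm.sense();print(s["eef_pos"],s["orientation"],s["contact_force"])
cv2.imwrite("pics/w1.png",arm.read_camera("wrist"))
for n in("grip","index","slide_unit","buffer_left_tip","buffer_right_tip"):
    r=arm.landmark_of("wrist",n); print(n,[(np.round(d["centre"],4),round(d["p"],2)) for d in r[:2]])
```

```text
[ 0.4659 -0.1391  0.3346] [[ 0.9999 -0.0127 -0.0001]
 [-0.0127 -0.9999  0.0013]
 [-0.0001 -0.0013 -1.    ]] [-0.3975  0.0248 -0.0416]
grip [(array([ 0.4625, -0.1449,  0.066 ]), 0.89)]
index [(array([ 0.4661, -0.1422,  0.0213]), 0.88)]
slide_unit [(array([ 0.4682, -0.1499, -0.0021]), 0.69)]
buffer_left_tip [(array([ 0.4693, -0.0482,  0.0297]), 0.6), (array([ 0.4423,  0.0682, -0.0014]), 0.2)]
buffer_right_tip [(array([ 0.463 , -0.2493,  0.0342]), 0.79)]
```

View pics/w1.png

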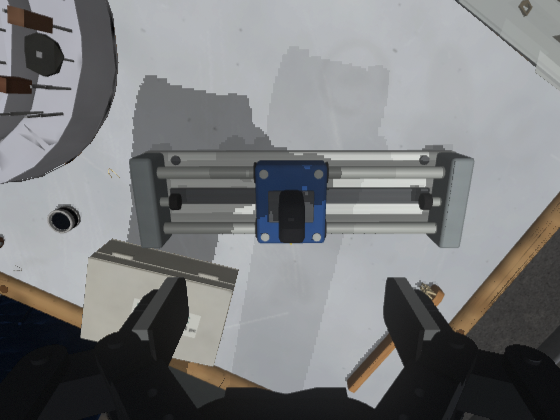

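Request:
drive_tool --increments '[{"hand": -1, "x": -0.001, "y": 0.0045, "z": 0.02, "roll": 0.5}, {"hand": -1, "x": -0.001, "y": 0.0045, "z": 0.05, "roll": 0.5}, {"hand": -1, "x": -0.001, "y": 0.0045, "z": 0.08, "roll": 0.5}, {"hand": -1, "x": -0.001, "y": 0.0045, "z": 0.1, "roll": 0.5}, {"hand": -1, "x": -0.001, "y": 0.0045, "z": 0.108, "roll": 0.5}, {"hand": -1, "x": -0.001, "y": 0.0045, "z": 0.108, "roll": 0.5}, {"hand": -1, "x": -0.001, "y": 0.0045, "z": 0.108, "roll": 0.5}]'

```text
clock: 3.25
eef_pos: [0.4643, -0.1486, 0.2285]
orientation: [[1.0, -0.031, 0.003], [-0.031, -1.0, -0.001], [0.003, 0.001, -1.0]]
contact_force: [-0.1, 0.4, 1.1]
finger_gap: 0.0853
```

Request:
drive_tool --increments '[{"hand": -0.5, "x": 0, "y": 0, "z": 0}, {"hand": 0, "x": 0, "y": 0, "z": 0}, {"hand": 0.3, "x": 0, "y": 0, "z": 0}, {"hand": 0.5, "x": 0, "y": 0, "z": 0}, {"hand": 1, "x": 0, "y": 0, "z": 0}, {"hand": 1, "x": 0, "y": 0, "z": 0}, {"hand": 1, "x": 0, "y": 0, "z": 0}, {"hand": 1, "x": 0, "y": 0, "z": 0}, {"hand": 1, "x": 0, "y": 0, "z": 0}, {"hand": 1, "x": 0, "y": 0, "z": 0}]'

```text
$.increments[0]: bad value
```

Request:
drive_tool --increments '[{"hand": 0, "x": 0, "y": -0.004, "z": 0, "roll": -0.5}, {"hand": 0.3, "x": 0, "y": -0.004, "z": 0, "roll": -0.5}, {"hand": 0.5, "x": 0, "y": -0.004, "z": 0, "roll": -0.5}, {"hand": 1, "x": 0, "y": -0.004, "z": 0, "roll": -0.5}, {"hand": 1, "x": 0, "y": -0.004, "z": 0, "roll": -0.5}, {"hand": 1, "x": 0, "y": -0.004, "z": 0, "roll": -0.5}, {"hand": 1, "x": 0, "y": -0.004, "z": 0, "roll": -0.5}]'

```text
clock: 3.83
eef_pos: [0.4647, -0.1445, 0.2291]
orientation: [[1.0, -0.022, 0.003], [-0.022, -1.0, -0.001], [0.003, 0.001, -1.0]]
contact_force: [-1.5, 0.2, 4.5]
finger_gap: 0.0172
```

Request:
drive_tool --increments '[{"hand": 1, "x": 0, "y": 0.003, "z": 0, "roll": 0}, {"hand": 1, "x": 0, "y": 0.006, "z": 0, "roll": 0}]'

```text
clock: 4.0
eef_pos: [0.4646, -0.1501, 0.2291]
orientation: [[1.0, -0.021, 0.003], [-0.021, -1.0, -0.001], [0.003, 0.001, -1.0]]
contact_force: [0.1, 1.3, 1.9]
finger_gap: 0.0172
```

Request:
drive_tool --increments '[{"hand": 1, "x": 0, "y": 0.003, "z": 0, "roll": 0}, {"hand": 1, "x": 0, "y": 0.006, "z": 0, "roll": 0}]'

```text
clock: 4.17
eef_pos: [0.4645, -0.1564, 0.2291]
orientation: [[1.0, -0.021, 0.003], [-0.021, -1.0, -0.001], [0.003, 0.001, -1.0]]
contact_force: [-0.3, 2.1, 2.5]
finger_gap: 0.0173
```

Request:
drive_tool --increments '[{"hand": 1, "x": 0, "y": 0.003, "z": 0, "roll": 0}, {"hand": 1, "x": 0, "y": 0.006, "z": 0, "roll": 0}]'

```text
clock: 4.33
eef_pos: [0.4644, -0.1628, 0.2291]
orientation: [[1.0, -0.021, 0.003], [-0.021, -1.0, -0.001], [0.003, 0.001, -1.0]]
contact_force: [-0.1, 1.2, 2.1]
finger_gap: 0.0171
```

Request:
drive_tool --increments '[{"hand": 1, "x": 0, "y": 0.003, "z": 0, "roll": 0}, {"hand": 1, "x": 0, "y": 0.006, "z": 0, "roll": 0}]'

```text
clock: 4.5
eef_pos: [0.4643, -0.1693, 0.2291]
orientation: [[1.0, -0.021, 0.003], [-0.021, -1.0, -0.001], [0.003, 0.001, -1.0]]
contact_force: [-0.6, 1.9, 3.2]
finger_gap: 0.0174
```

Request:
drive_tool --increments '[{"hand": 1, "x": 0, "y": 0.003, "z": 0, "roll": 0}, {"hand": 1, "x": 0, "y": 0.006, "z": 0, "roll": 0}]'

```text
clock: 4.67
eef_pos: [0.4642, -0.1757, 0.2291]
orientation: [[1.0, -0.021, 0.003], [-0.021, -1.0, -0.001], [0.003, 0.001, -1.0]]
contact_force: [0.5, 0.7, 2.3]
finger_gap: 0.0169
```

Request:
drive_tool --increments '[{"hand": 1, "x": 0, "y": 0.003, "z": 0, "roll": 0}, {"hand": 1, "x": 0, "y": 0.006, "z": 0, "roll": 0}]'

```text
clock: 4.83
eef_pos: [0.4641, -0.1821, 0.2291]
orientation: [[1.0, -0.021, 0.004], [-0.021, -1.0, -0.001], [0.004, 0.001, -1.0]]
contact_force: [0.3, 1.4, 1.6]
finger_gap: 0.0173
```

Request:
drive_tool --increments '[{"hand": 1, "x": 0, "y": 0.003, "z": 0, "roll": 0}, {"hand": 1, "x": 0, "y": 0.006, "z": 0, "roll": 0}]'

```text
clock: 5.0
eef_pos: [0.4641, -0.1884, 0.2291]
orientation: [[1.0, -0.021, 0.004], [-0.021, -1.0, -0.001], [0.004, 0.001, -1.0]]
contact_force: [-0.1, 1.9, 2.1]
finger_gap: 0.017
```

Request:
drive_tool --increments '[{"hand": 1, "x": 0, "y": 0.003, "z": 0, "roll": 0}, {"hand": 1, "x": 0, "y": 0.006, "z": 0, "roll": 0}]'

```text
clock: 5.17
eef_pos: [0.464, -0.1948, 0.2291]
orientation: [[1.0, -0.021, 0.004], [-0.021, -1.0, -0.001], [0.004, 0.001, -1.0]]
contact_force: [0.5, 1.8, 1.8]
finger_gap: 0.0173
```

Request:
drive_tool --increments '[{"hand": 1, "x": 0, "y": 0.003, "z": 0, "roll": 0}, {"hand": 1, "x": 0, "y": 0.006, "z": 0, "roll": 0}]'

```text
clock: 5.33
eef_pos: [0.4638, -0.2011, 0.2291]
orientation: [[1.0, -0.021, 0.004], [-0.021, -1.0, -0.001], [0.004, 0.001, -1.0]]
contact_force: [0.0, 1.6, 2.0]
finger_gap: 0.0174
```

Request:
drive_tool --increments '[{"hand": 1, "x": 0, "y": 0.003, "z": 0, "roll": 0}, {"hand": 1, "x": 0, "y": 0.006, "z": 0, "roll": 0}]'

```text
clock: 5.5
eef_pos: [0.4637, -0.2075, 0.2291]
orientation: [[1.0, -0.021, 0.004], [-0.021, -1.0, -0.001], [0.004, 0.001, -1.0]]
contact_force: [1.2, 1.8, 2.3]
finger_gap: 0.0175
```

No stiff spot on the right half so far; now approaching the buffer in small steps.

Request:
drive_tool --increments '[{"hand": 1, "x": 0, "y": 0.002, "z": 0, "roll": 0}, {"hand": 1, "x": 0, "y": 0.004, "z": 0, "roll": 0}, {"hand": 1, "x": 0, "y": 0.004, "z": 0, "roll": 0}]'

```text
clock: 5.75
eef_pos: [0.4637, -0.2121, 0.2292]
orientation: [[1.0, -0.022, 0.004], [-0.022, -1.0, -0.001], [0.004, 0.001, -1.0]]
contact_force: [1.6, 0.0, 0.7]
finger_gap: 0.0172
```

Request:
drive_tool --increments '[{"hand": 1, "x": 0, "y": 0.001, "z": 0, "roll": 0}, {"hand": 1, "x": 0, "y": 0.002, "z": 0, "roll": 0}, {"hand": 1, "x": 0, "y": 0.003, "z": 0, "roll": 0}]'

```text
clock: 6.0
eef_pos: [0.4636, -0.215, 0.2291]
orientation: [[1.0, -0.021, 0.004], [-0.021, -1.0, -0.001], [0.004, 0.001, -1.0]]
contact_force: [1.2, 1.1, 0.9]
finger_gap: 0.0171
```

Request:
drive_tool --increments '[{"hand": 1, "x": 0, "y": 0.001, "z": 0, "roll": 0}, {"hand": 1, "x": 0, "y": 0.002, "z": 0, "roll": 0}]'

```text
clock: 6.17
eef_pos: [0.4636, -0.217, 0.2291]
orientation: [[1.0, -0.021, 0.004], [-0.021, -1.0, -0.001], [0.004, 0.001, -1.0]]
contact_force: [0.3, 2.3, 1.3]
finger_gap: 0.0172
```

Request:
drive_tool --increments '[{"hand": 1, "x": 0, "y": 0.001, "z": 0, "roll": 0}, {"hand": 1, "x": 0, "y": 0.002, "z": 0, "roll": 0}]'

```text
clock: 6.33
eef_pos: [0.4636, -0.219, 0.2291]
orientation: [[1.0, -0.021, 0.004], [-0.021, -1.0, -0.001], [0.004, 0.001, -1.0]]
contact_force: [1.3, 0.7, 1.8]
finger_gap: 0.0172
```

Request:
drive_tool --increments '[{"hand": 1, "x": 0, "y": 0.001, "z": 0, "roll": 0}, {"hand": 1, "x": 0, "y": 0.002, "z": 0, "roll": 0}]'

```text
clock: 6.5
eef_pos: [0.4635, -0.2211, 0.2291]
orientation: [[1.0, -0.021, 0.004], [-0.021, -1.0, -0.001], [0.004, 0.001, -1.0]]
contact_force: [0.4, 2.3, 1.2]
finger_gap: 0.017
```

Request:
drive_tool --increments '[{"hand": 1, "x": 0, "y": 0.001, "z": 0, "roll": 0}, {"hand": 1, "x": 0, "y": 0.002, "z": 0, "roll": 0}]'

```text
clock: 6.67
eef_pos: [0.4636, -0.2225, 0.2291]
orientation: [[1.0, -0.021, 0.004], [-0.021, -1.0, 0.0], [0.004, -0.0, -1.0]]
contact_force: [-0.2, 5.3, 3.3]
finger_gap: 0.0171
```

Request:
drive_tool --increments '[{"hand": 1, "x": 0, "y": 0.001, "z": 0, "roll": 0}, {"hand": 1, "x": 0, "y": 0.001, "z": 0, "roll": 0}, {"hand": 1, "x": 0, "y": 0.001, "z": 0, "roll": 0}]'

```text
clock: 6.92
eef_pos: [0.4636, -0.2228, 0.2291]
orientation: [[1.0, -0.02, 0.004], [-0.02, -1.0, 0.001], [0.004, -0.001, -1.0]]
contact_force: [0.3, 5.5, 3.4]
finger_gap: 0.0173
```

Request:
drive_tool --increments '[{"hand": 1, "x": 0, "y": 0.002, "z": 0, "roll": 0}, {"hand": 1, "x": 0, "y": 0.002, "z": 0, "roll": 0}, {"hand": 1, "x": 0, "y": 0.002, "z": 0, "roll": 0}]'

```text
clock: 7.17
eef_pos: [0.4637, -0.224, 0.2291]
orientation: [[1.0, -0.02, 0.003], [-0.02, -1.0, 0.002], [0.003, -0.002, -1.0]]
contact_force: [0.4, 5.4, 4.3]
finger_gap: 0.0172
```

Request:
drive_tool --increments '[{"hand": 1, "x": 0, "y": 0.0005, "z": 0, "roll": 0}, {"hand": 1, "x": 0, "y": 0.001, "z": 0, "roll": 0}]'

```text
clock: 7.33
eef_pos: [0.4638, -0.2242, 0.2291]
orientation: [[1.0, -0.019, 0.003], [-0.019, -1.0, 0.004], [0.003, -0.004, -1.0]]
contact_force: [-1.3, 6.5, 4.3]
finger_gap: 0.0173
```

Request:
drive_tool --increments '[{"hand": 1, "x": 0, "y": -0.003, "z": 0, "roll": 0}, {"hand": 1, "x": 0, "y": -0.007, "z": 0, "roll": 0}, {"hand": 1, "x": 0, "y": -0.011, "z": 0, "roll": 0}, {"hand": 1, "x": 0, "y": -0.015, "z": 0, "roll": 0}, {"hand": 1, "x": 0, "y": -0.019, "z": 0, "roll": 0}, {"hand": 1, "x": 0, "y": -0.023, "z": 0, "roll": 0}, {"hand": 1, "x": 0, "y": -0.027, "z": 0, "roll": 0}]'

```text
clock: 7.92
eef_pos: [0.4641, -0.1971, 0.2292]
orientation: [[1.0, -0.019, 0.003], [-0.019, -1.0, 0.003], [0.003, -0.003, -1.0]]
contact_force: [0.6, -0.7, -1.0]
finger_gap: 0.0171
```

Run:
```python
from h import *
s=arm.sense();print(s["eef_pos"],s["orientation"],s["contact_force"])
```

```text
[ 0.4641 -0.1971  0.2292] [[ 0.9998 -0.0194  0.0027]
 [-0.0194 -0.9998  0.0031]
 [ 0.0027 -0.0032 -1.    ]] [ 0.5697 -0.6531 -0.9552]
```

Request:
drive_tool --increments '[{"hand": 1, "x": 0, "y": -0.003, "z": 0, "roll": 0}, {"hand": 1, "x": 0, "y": -0.008, "z": 0, "roll": 0}, {"hand": 1, "x": 0, "y": -0.013, "z": 0, "roll": 0}, {"hand": 1, "x": 0, "y": -0.018, "z": 0, "roll": 0}, {"hand": 1, "x": 0, "y": -0.023, "z": 0, "roll": 0}, {"hand": 1, "x": 0, "y": -0.028, "z": 0, "roll": 0}, {"hand": 1, "x": 0, "y": -0.033, "z": 0, "roll": 0}, {"hand": 1, "x": 0, "y": -0.038, "z": 0, "roll": 0}, {"hand": 1, "x": 0, "y": -0.042, "z": 0, "roll": 0}]'

```text
clock: 8.67
eef_pos: [0.4647, -0.1544, 0.2291]
orientation: [[1.0, -0.019, 0.002], [-0.019, -1.0, 0.003], [0.002, -0.003, -1.0]]
contact_force: [0.0, -1.6, 0.1]
finger_gap: 0.0169
```

Request:
drive_tool --increments '[{"hand": 1, "x": 0, "y": -0.003, "z": 0, "roll": 0}, {"hand": 1, "x": 0, "y": -0.006, "z": 0, "roll": 0}]'

```text
clock: 8.83
eef_pos: [0.4648, -0.1479, 0.2291]
orientation: [[1.0, -0.019, 0.002], [-0.019, -1.0, 0.003], [0.002, -0.003, -1.0]]
contact_force: [0.1, -1.3, -0.4]
finger_gap: 0.0173
```

Request:
drive_tool --increments '[{"hand": 1, "x": 0, "y": -0.003, "z": 0, "roll": 0}, {"hand": 1, "x": 0, "y": -0.006, "z": 0, "roll": 0}]'

```text
clock: 9.0
eef_pos: [0.4649, -0.1416, 0.2292]
orientation: [[1.0, -0.019, 0.002], [-0.019, -1.0, 0.003], [0.002, -0.003, -1.0]]
contact_force: [-0.3, -2.0, -0.9]
finger_gap: 0.0173
```

Request:
drive_tool --increments '[{"hand": 1, "x": 0, "y": -0.002, "z": 0, "roll": 0}, {"hand": 1, "x": 0, "y": -0.004, "z": 0, "roll": 0}]'

```text
clock: 9.17
eef_pos: [0.465, -0.1374, 0.2291]
orientation: [[1.0, -0.019, 0.002], [-0.019, -1.0, 0.003], [0.002, -0.003, -1.0]]
contact_force: [0.1, -1.4, -1.2]
finger_gap: 0.0173
```

Request:
drive_tool --increments '[{"hand": 1, "x": 0, "y": -0.002, "z": 0, "roll": 0}, {"hand": 1, "x": 0, "y": -0.004, "z": 0, "roll": 0}]'

```text
clock: 9.33
eef_pos: [0.465, -0.1332, 0.2291]
orientation: [[1.0, -0.019, 0.002], [-0.019, -1.0, 0.003], [0.002, -0.003, -1.0]]
contact_force: [-0.2, -1.6, -1.0]
finger_gap: 0.017
```

Request:
drive_tool --increments '[{"hand": 1, "x": 0, "y": -0.002, "z": 0, "roll": 0}, {"hand": 1, "x": 0, "y": -0.004, "z": 0, "roll": 0}]'

```text
clock: 9.5
eef_pos: [0.4651, -0.1291, 0.2291]
orientation: [[1.0, -0.019, 0.002], [-0.019, -1.0, 0.003], [0.002, -0.003, -1.0]]
contact_force: [0.2, -1.7, -0.5]
finger_gap: 0.0168
```

Request:
drive_tool --increments '[{"hand": 1, "x": 0, "y": -0.002, "z": 0, "roll": 0}, {"hand": 1, "x": 0, "y": -0.004, "z": 0, "roll": 0}]'

```text
clock: 9.67
eef_pos: [0.4651, -0.1248, 0.2291]
orientation: [[1.0, -0.019, 0.001], [-0.019, -1.0, 0.003], [0.001, -0.003, -1.0]]
contact_force: [-1.0, -1.1, -1.0]
finger_gap: 0.0173
```

Request:
drive_tool --increments '[{"hand": 1, "x": 0, "y": -0.002, "z": 0, "roll": 0}, {"hand": 1, "x": 0, "y": -0.004, "z": 0, "roll": 0}]'

```text
clock: 9.83
eef_pos: [0.4652, -0.1206, 0.2291]
orientation: [[1.0, -0.019, 0.001], [-0.019, -1.0, 0.003], [0.001, -0.004, -1.0]]
contact_force: [0.3, -0.1, -0.5]
finger_gap: 0.0174
```

Request:
drive_tool --increments '[{"hand": 1, "x": 0, "y": -0.002, "z": 0, "roll": 0}, {"hand": 1, "x": 0, "y": -0.004, "z": 0, "roll": 0}]'

```text
clock: 10.0
eef_pos: [0.4652, -0.1178, 0.2292]
orientation: [[1.0, -0.02, 0.002], [-0.02, -1.0, 0.001], [0.002, -0.001, -1.0]]
contact_force: [0.5, -7.0, -2.4]
finger_gap: 0.017
```

Request:
drive_tool --increments '[{"hand": 1, "x": 0, "y": -0.002, "z": 0, "roll": 0}, {"hand": 1, "x": 0, "y": -0.004, "z": 0, "roll": 0}]'

```text
clock: 10.17
eef_pos: [0.4651, -0.1157, 0.2292]
orientation: [[1.0, -0.021, 0.002], [-0.021, -1.0, -0.002], [0.002, 0.002, -1.0]]
contact_force: [1.2, -9.4, -2.3]
finger_gap: 0.0169
```

Request:
drive_tool --increments '[{"hand": 1, "x": 0, "y": -0.002, "z": 0, "roll": 0}, {"hand": 1, "x": 0, "y": -0.004, "z": 0, "roll": 0}]'

```text
clock: 10.33
eef_pos: [0.4651, -0.1137, 0.2292]
orientation: [[1.0, -0.022, 0.003], [-0.022, -1.0, -0.005], [0.003, 0.005, -1.0]]
contact_force: [0.1, -10.2, -2.9]
finger_gap: 0.0171
```

Request:
drive_tool --increments '[{"hand": 1, "x": 0, "y": -0.002, "z": 0, "roll": 0}, {"hand": 1, "x": 0, "y": -0.004, "z": 0, "roll": 0}]'

```text
clock: 10.5
eef_pos: [0.465, -0.1119, 0.2292]
orientation: [[1.0, -0.024, 0.003], [-0.023, -1.0, -0.008], [0.003, 0.008, -1.0]]
contact_force: [1.3, -10.2, -3.4]
finger_gap: 0.0172
```

Request:
drive_tool --increments '[{"hand": 1, "x": 0, "y": -0.003, "z": 0, "roll": 0}, {"hand": 1, "x": 0, "y": -0.006, "z": 0, "roll": 0}]'

```text
clock: 10.67
eef_pos: [0.465, -0.1084, 0.2292]
orientation: [[1.0, -0.025, 0.003], [-0.025, -1.0, -0.012], [0.004, 0.012, -1.0]]
contact_force: [0.1, -9.7, -1.8]
finger_gap: 0.017
```

Request:
drive_tool --increments '[{"hand": 1, "x": 0, "y": -0.003, "z": 0, "roll": 0}, {"hand": 1, "x": 0, "y": -0.006, "z": 0, "roll": 0}]'

```text
clock: 10.83
eef_pos: [0.465, -0.1044, 0.2292]
orientation: [[1.0, -0.027, 0.004], [-0.027, -1.0, -0.014], [0.004, 0.014, -1.0]]
contact_force: [0.3, -9.1, -1.3]
finger_gap: 0.017
```

Request:
drive_tool --increments '[{"hand": 1, "x": 0, "y": -0.002, "z": 0, "roll": 0}, {"hand": 1, "x": 0, "y": -0.004, "z": 0, "roll": 0}]'

```text
clock: 11.0
eef_pos: [0.465, -0.1014, 0.2292]
orientation: [[1.0, -0.027, 0.003], [-0.027, -1.0, -0.015], [0.004, 0.015, -1.0]]
contact_force: [-0.0, -8.5, 0.0]
finger_gap: 0.0173
```

Request:
drive_tool --increments '[{"hand": 1, "x": 0, "y": -0.002, "z": 0, "roll": 0}, {"hand": 1, "x": 0, "y": -0.004, "z": 0, "roll": 0}]'

```text
clock: 11.17
eef_pos: [0.4651, -0.0984, 0.2292]
orientation: [[1.0, -0.028, 0.003], [-0.028, -0.999, -0.016], [0.004, 0.016, -1.0]]
contact_force: [0.2, -5.8, -1.0]
finger_gap: 0.0174
```

Request:
drive_tool --increments '[{"hand": 1, "x": 0, "y": -0.002, "z": 0, "roll": 0}, {"hand": 1, "x": 0, "y": -0.004, "z": 0, "roll": 0}]'

```text
clock: 11.33
eef_pos: [0.4652, -0.0946, 0.2291]
orientation: [[1.0, -0.029, 0.003], [-0.029, -0.999, -0.016], [0.004, 0.016, -1.0]]
contact_force: [0.6, -2.4, -0.0]
finger_gap: 0.0172
```

Request:
drive_tool --increments '[{"hand": 1, "x": 0, "y": -0.002, "z": 0, "roll": -0.15}, {"hand": 1, "x": 0, "y": -0.004, "z": 0, "roll": -0.3}]'

```text
clock: 11.5
eef_pos: [0.4653, -0.0897, 0.2291]
orientation: [[1.0, -0.023, 0.003], [-0.023, -1.0, -0.015], [0.003, 0.015, -1.0]]
contact_force: [-1.0, -1.8, 1.7]
finger_gap: 0.0171
```

Request:
drive_tool --increments '[{"hand": 1, "x": 0, "y": -0.002, "z": 0, "roll": 0}, {"hand": 1, "x": 0, "y": -0.004, "z": 0, "roll": 0}]'

```text
clock: 11.67
eef_pos: [0.4654, -0.0849, 0.2291]
orientation: [[1.0, -0.023, 0.003], [-0.023, -1.0, -0.014], [0.003, 0.014, -1.0]]
contact_force: [-1.5, -1.3, 2.4]
finger_gap: 0.0171
```

Request:
drive_tool --increments '[{"hand": 1, "x": 0, "y": -0.001, "z": 0, "roll": 0}, {"hand": 1, "x": 0, "y": -0.002, "z": 0, "roll": 0}]'

```text
clock: 11.83
eef_pos: [0.4655, -0.0824, 0.2291]
orientation: [[1.0, -0.023, 0.003], [-0.023, -1.0, -0.014], [0.003, 0.013, -1.0]]
contact_force: [-1.3, -1.8, 0.6]
finger_gap: 0.0171
```

Request:
drive_tool --increments '[{"hand": 1, "x": 0, "y": -0.001, "z": 0, "roll": 0}, {"hand": 1, "x": 0, "y": -0.002, "z": 0, "roll": 0}]'

```text
clock: 12.0
eef_pos: [0.4655, -0.0802, 0.2291]
orientation: [[1.0, -0.023, 0.003], [-0.023, -1.0, -0.013], [0.003, 0.013, -1.0]]
contact_force: [-1.3, -1.3, 2.1]
finger_gap: 0.0174
```

Request:
drive_tool --increments '[{"hand": 1, "x": 0, "y": -0.001, "z": 0, "roll": 0}, {"hand": 1, "x": 0, "y": -0.002, "z": 0, "roll": 0}]'

```text
clock: 12.17
eef_pos: [0.4655, -0.0782, 0.2291]
orientation: [[1.0, -0.023, 0.003], [-0.023, -1.0, -0.013], [0.003, 0.013, -1.0]]
contact_force: [-1.6, -2.4, 2.4]
finger_gap: 0.0174
```

Request:
drive_tool --increments '[{"hand": 1, "x": 0, "y": -0.001, "z": 0, "roll": 0}, {"hand": 1, "x": 0, "y": -0.002, "z": 0, "roll": 0}]'

```text
clock: 12.33
eef_pos: [0.4655, -0.0767, 0.2291]
orientation: [[1.0, -0.023, 0.003], [-0.023, -1.0, -0.014], [0.003, 0.014, -1.0]]
contact_force: [-1.1, -4.6, 2.1]
finger_gap: 0.0168
```

Request:
drive_tool --increments '[{"hand": 1, "x": 0, "y": -0.002, "z": 0, "roll": 0}, {"hand": 1, "x": 0, "y": -0.002, "z": 0, "roll": 0}, {"hand": 1, "x": 0, "y": -0.002, "z": 0, "roll": 0}]'

```text
clock: 12.58
eef_pos: [0.4655, -0.0755, 0.2292]
orientation: [[1.0, -0.024, 0.003], [-0.024, -1.0, -0.016], [0.003, 0.016, -1.0]]
contact_force: [-0.7, -4.5, 0.7]
finger_gap: 0.0172
```

Request:
drive_tool --increments '[{"hand": 1, "x": 0, "y": -0.002, "z": 0, "roll": 0}, {"hand": 1, "x": 0, "y": -0.002, "z": 0, "roll": 0}, {"hand": 1, "x": 0, "y": -0.002, "z": 0, "roll": 0}]'

```text
clock: 12.83
eef_pos: [0.4655, -0.0746, 0.2291]
orientation: [[1.0, -0.025, 0.003], [-0.025, -1.0, -0.017], [0.003, 0.017, -1.0]]
contact_force: [-1.4, -5.6, 0.3]
finger_gap: 0.0171
```

Request:
drive_tool --increments '[{"hand": 1, "x": 0, "y": 0.002, "z": 0, "roll": 0}, {"hand": 1, "x": 0, "y": 0.005, "z": 0, "roll": 0}, {"hand": 1, "x": 0, "y": 0.008, "z": 0, "roll": 0}, {"hand": 1, "x": 0, "y": 0.011, "z": 0, "roll": 0}, {"hand": 1, "x": 0, "y": 0.014, "z": 0, "roll": 0}]'

```text
clock: 13.25
eef_pos: [0.4653, -0.0881, 0.2291]
orientation: [[1.0, -0.024, 0.003], [-0.024, -1.0, -0.016], [0.003, 0.016, -1.0]]
contact_force: [0.6, 2.1, -1.7]
finger_gap: 0.0173
```

Request:
drive_tool --increments '[{"hand": 1, "x": 0, "y": 0.0015, "z": 0, "roll": 0}, {"hand": 1, "x": 0, "y": 0.003, "z": 0, "roll": 0}]'

```text
clock: 13.42
eef_pos: [0.4653, -0.0909, 0.2291]
orientation: [[1.0, -0.024, 0.003], [-0.024, -1.0, -0.015], [0.003, 0.015, -1.0]]
contact_force: [0.7, 1.8, 0.3]
finger_gap: 0.017
```

Request:
drive_tool --increments '[{"hand": 1, "x": 0, "y": 0.0015, "z": 0, "roll": 0}, {"hand": 1, "x": 0, "y": 0.003, "z": 0, "roll": 0}]'

```text
clock: 13.58
eef_pos: [0.4652, -0.0939, 0.2291]
orientation: [[1.0, -0.024, 0.003], [-0.024, -1.0, -0.015], [0.003, 0.015, -1.0]]
contact_force: [0.8, 3.0, -1.0]
finger_gap: 0.0171
```

Request:
drive_tool --increments '[{"hand": 1, "x": 0, "y": 0.0015, "z": 0, "roll": 0}, {"hand": 1, "x": 0, "y": 0.003, "z": 0, "roll": 0}]'

```text
clock: 13.75
eef_pos: [0.4652, -0.0958, 0.2292]
orientation: [[1.0, -0.023, 0.003], [-0.023, -1.0, -0.013], [0.003, 0.013, -1.0]]
contact_force: [0.1, 7.3, 0.9]
finger_gap: 0.0176
```

Request:
drive_tool --increments '[{"hand": 1, "x": 0, "y": 0.002, "z": 0, "roll": 0}, {"hand": 1, "x": 0, "y": 0.004, "z": 0, "roll": 0}]'

```text
clock: 13.92
eef_pos: [0.4653, -0.0978, 0.2292]
orientation: [[1.0, -0.022, 0.003], [-0.022, -1.0, -0.01], [0.003, 0.01, -1.0]]
contact_force: [-0.4, 8.9, 0.3]
finger_gap: 0.0169
```

Request:
drive_tool --increments '[{"hand": 1, "x": 0, "y": 0.002, "z": 0, "roll": 0}, {"hand": 1, "x": 0, "y": 0.004, "z": 0, "roll": 0}]'

```text
clock: 14.08
eef_pos: [0.4653, -0.0997, 0.2292]
orientation: [[1.0, -0.02, 0.002], [-0.02, -1.0, -0.007], [0.002, 0.007, -1.0]]
contact_force: [-0.7, 10.1, 1.9]
finger_gap: 0.0175
```

Request:
drive_tool --increments '[{"hand": 1, "x": 0, "y": 0.002, "z": 0, "roll": 0}, {"hand": 1, "x": 0, "y": 0.004, "z": 0, "roll": 0}]'

```text
clock: 14.25
eef_pos: [0.4654, -0.1016, 0.2292]
orientation: [[1.0, -0.019, 0.002], [-0.019, -1.0, -0.004], [0.002, 0.004, -1.0]]
contact_force: [0.2, 10.9, 1.5]
finger_gap: 0.0169
```

Request:
drive_tool --increments '[{"hand": 1, "x": 0, "y": 0.002, "z": 0, "roll": 0}, {"hand": 1, "x": 0, "y": 0.004, "z": 0, "roll": 0}]'

```text
clock: 14.42
eef_pos: [0.4654, -0.1035, 0.2292]
orientation: [[1.0, -0.018, 0.002], [-0.018, -1.0, -0.001], [0.002, 0.001, -1.0]]
contact_force: [-0.2, 11.3, 0.9]
finger_gap: 0.0173
```

Request:
drive_tool --increments '[{"hand": 1, "x": 0, "y": 0.002, "z": 0, "roll": 0}, {"hand": 1, "x": 0, "y": 0.004, "z": 0, "roll": 0}]'

```text
clock: 14.58
eef_pos: [0.4654, -0.1054, 0.2292]
orientation: [[1.0, -0.017, 0.001], [-0.017, -1.0, 0.002], [0.001, -0.002, -1.0]]
contact_force: [-0.7, 10.6, 1.7]
finger_gap: 0.0174
```

Request:
drive_tool --increments '[{"hand": 1, "x": 0, "y": 0.002, "z": 0, "roll": 0}, {"hand": 1, "x": 0, "y": 0.004, "z": 0, "roll": 0}]'

```text
clock: 14.75
eef_pos: [0.4655, -0.1074, 0.2292]
orientation: [[1.0, -0.016, 0.001], [-0.016, -1.0, 0.005], [0.001, -0.005, -1.0]]
contact_force: [-0.1, 10.3, 1.7]
finger_gap: 0.017
```

Request:
drive_tool --increments '[{"hand": 1, "x": 0, "y": 0.002, "z": 0, "roll": 0}, {"hand": 1, "x": 0, "y": 0.004, "z": 0, "roll": 0}]'

```text
clock: 14.92
eef_pos: [0.4655, -0.1095, 0.2292]
orientation: [[1.0, -0.014, 0.0], [-0.014, -1.0, 0.007], [0.0, -0.007, -1.0]]
contact_force: [-1.0, 9.1, 1.1]
finger_gap: 0.0173
```

Request:
drive_tool --increments '[{"hand": 1, "x": 0, "y": 0.002, "z": 0, "roll": 0}, {"hand": 1, "x": 0, "y": 0.004, "z": 0, "roll": 0}]'

```text
clock: 15.08
eef_pos: [0.4655, -0.1119, 0.2292]
orientation: [[1.0, -0.013, 0.0], [-0.013, -1.0, 0.008], [0.0, -0.008, -1.0]]
contact_force: [-0.5, 9.8, 0.9]
finger_gap: 0.0172
```

Request:
drive_tool --increments '[{"hand": 1, "x": 0, "y": 0.002, "z": 0, "roll": 0}, {"hand": 1, "x": 0, "y": 0.004, "z": 0, "roll": 0}]'

```text
clock: 15.25
eef_pos: [0.4655, -0.1147, 0.2292]
orientation: [[1.0, -0.013, 0.0], [-0.013, -1.0, 0.009], [-0.0, -0.009, -1.0]]
contact_force: [-0.4, 6.5, 0.4]
finger_gap: 0.0171
```

Request:
drive_tool --increments '[{"hand": 1, "x": 0, "y": -0.002, "z": 0, "roll": 0}, {"hand": 1, "x": 0, "y": -0.004, "z": 0, "roll": 0}, {"hand": 1, "x": 0, "y": -0.006, "z": 0, "roll": 0}]'

```text
clock: 15.5
eef_pos: [0.4653, -0.1129, 0.2292]
orientation: [[1.0, -0.015, 0.001], [-0.015, -1.0, 0.002], [0.001, -0.002, -1.0]]
contact_force: [1.7, -10.4, -5.9]
finger_gap: 0.0174
```

Run:
```python
from h import *
s=arm.sense();p=s["eef_pos"];R=np.array(s["orientation"]);print(p,R[:,2],p+.155*R[:,2],s["contact_force"],s["finger_gap"])
```

```text
[ 0.4653 -0.1129  0.2292] [ 0.0012  0.0016 -1.    ] [ 0.4655 -0.1127  0.0742] [  1.696  -10.4409  -5.9439] 0.017365290914136997
```

Request:
drive_tool --increments '[{"hand": 1, "x": 0, "y": -0.002, "z": 0, "roll": 0}, {"hand": 1, "x": 0, "y": -0.004, "z": 0, "roll": 0}, {"hand": 1, "x": 0, "y": -0.006, "z": 0, "roll": 0}, {"hand": 1, "x": 0, "y": -0.007, "z": 0, "roll": 0}]'

```text
clock: 15.83
eef_pos: [0.4652, -0.1092, 0.2292]
orientation: [[1.0, -0.017, 0.002], [-0.017, -1.0, -0.004], [0.002, 0.004, -1.0]]
contact_force: [2.1, -9.8, -6.4]
finger_gap: 0.0172
```

Run:
```python
from h import *
s=arm.sense();p=s["eef_pos"];R=np.array(s["orientation"]);print(p,R[:,2],p+.155*R[:,2],s["contact_force"],s["finger_gap"])
```

```text
[ 0.4652 -0.1092  0.2292] [ 0.0021 -0.0039 -1.    ] [ 0.4655 -0.1098  0.0742] [ 2.0961 -9.771  -6.3576] 0.01723264465707253
```

Request:
drive_tool --increments '[{"hand": 1, "x": 0, "y": -0.0025, "z": 0, "roll": 0}, {"hand": 1, "x": 0, "y": -0.004, "z": 0, "roll": 0}, {"hand": 1, "x": 0, "y": -0.004, "z": 0, "roll": 0}]'

```text
clock: 16.08
eef_pos: [0.4651, -0.1073, 0.2292]
orientation: [[1.0, -0.019, 0.003], [-0.019, -1.0, -0.008], [0.003, 0.008, -1.0]]
contact_force: [1.5, -6.7, -4.1]
finger_gap: 0.017
```

Request:
drive_tool --increments '[{"hand": 1, "x": 0, "y": 0, "z": 0, "roll": 0}, {"hand": 1, "x": 0, "y": 0, "z": 0, "roll": 0}, {"hand": 1, "x": 0, "y": 0, "z": 0, "roll": 0}]'

```text
clock: 16.33
eef_pos: [0.4651, -0.1074, 0.2292]
orientation: [[1.0, -0.019, 0.003], [-0.019, -1.0, -0.008], [0.003, 0.008, -1.0]]
contact_force: [0.4, -2.0, -2.2]
finger_gap: 0.017
```

Run:
```python
from h import *
s=arm.sense();p=s["eef_pos"];R=np.array(s["orientation"]);print(p,R[:,2],p+.155*R[:,2],s["contact_force"],s["finger_gap"])
```

```text
[ 0.4651 -0.1074  0.2292] [ 0.0027 -0.0078 -1.    ] [ 0.4656 -0.1086  0.0742] [ 0.3702 -2.0479 -2.2312] 0.017016503577862493
```

Request:
drive_tool --increments '[{"hand": 0.5, "x": 0, "y": 0, "z": 0, "roll": 0}, {"hand": 0.2, "x": 0, "y": 0, "z": 0, "roll": 0}, {"hand": 0, "x": 0, "y": 0, "z": 0, "roll": 0}, {"hand": -0.2, "x": 0, "y": 0, "z": 0, "roll": 0}, {"hand": -0.2, "x": 0, "y": 0, "z": 0, "roll": 0}, {"hand": -0.2, "x": 0, "y": 0, "z": 0, "roll": 0}]'

```text
clock: 16.83
eef_pos: [0.4652, -0.1073, 0.2293]
orientation: [[1.0, -0.018, 0.003], [-0.018, -1.0, -0.008], [0.003, 0.008, -1.0]]
contact_force: [0.3, 0.1, 0.2]
finger_gap: 0.0513
```

Request:
drive_tool --increments '[{"hand": -0.2, "x": 0, "y": 0, "z": -0.01, "roll": 0}, {"hand": -0.2, "x": 0, "y": 0, "z": -0.03, "roll": 0}, {"hand": -0.2, "x": 0, "y": 0, "z": -0.06, "roll": 0}, {"hand": -0.2, "x": 0, "y": 0, "z": -0.09, "roll": 0}, {"hand": -0.2, "x": 0, "y": 0, "z": -0.11, "roll": 0}, {"hand": -0.2, "x": 0, "y": 0, "z": -0.11, "roll": 0}]'

```text
clock: 17.33
eef_pos: [0.4665, -0.1063, 0.3448]
orientation: [[1.0, -0.018, 0.011], [-0.018, -1.0, -0.011], [0.011, 0.011, -1.0]]
contact_force: [2.0, 0.1, 0.7]
finger_gap: 0.0515
```

Run:
```python
from h import *
s=arm.sense();print(s["eef_pos"],s["contact_force"],s["finger_gap"])
for c in("wrist","scene","top"):
  im=arm.read_camera(c)
  cv2.imwrite(f"pics/{c}2.png",im)
  for n in("grip","index","buffer_left_tip","buffer_right_tip","flux_jar","loupe"):
    r=arm.landmark_of(c,n); print(c,n,[(np.round(d["centre"],4),round(d["p"],2)) for d in r[:1]])
```

```text
[ 0.4665 -0.1063  0.3448] [1.9755 0.1015 0.736 ] 0.05151653128086549
wrist grip [(array([ 0.4619, -0.112 ,  0.0657]), 0.83)]
wrist index [(array([ 0.468 , -0.1098,  0.0224]), 0.71)]
wrist buffer_left_tip [(array([ 0.473 , -0.0515,  0.0308]), 0.55)]
wrist buffer_right_tip [(array([ 0.4654, -0.2493,  0.0337]), 0.52)]
wrist flux_jar []
wrist loupe [(array([0.4417, 0.0655, 0.0019]), 0.61)]
scene grip [(array([ 0.4654, -0.1062,  0.0662]), 0.87)]
scene index [(array([ 0.4642, -0.1114,  0.0206]), 0.68)]
scene buffer_left_tip [(array([ 0.4654, -0.0517,  0.0302]), 0.4)]
scene buffer_right_tip [(array([ 0.4619, -0.2512,  0.0294]), 0.5)]
scene flux_jar [(array([ 0.6868, -0.1189, -0.0007]), 0.64)]
scene loupe [(array([ 0.4435,  0.0656, -0.0001]), 0.72)]
top grip []
top index []
top buffer_left_tip []
top buffer_right_tip []
top flux_jar [(array([ 0.6842, -0.1202, -0.002 ]), 0.74)]
top loupe [(array([0.4449, 0.0643, 0.0022]), 0.6)]
```

View pics/wrist2.png

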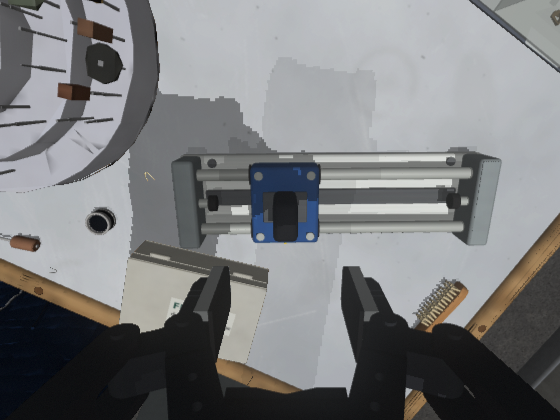

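The wrist view shows the carriage free and standing left of mid travel, with the grip at about (285, 216). The fingers are well clear of it, and the jar and loupe have not moved.

```bash
python3 -c "
from cell import arm
print(arm.sense()['joint_velocities']); print(arm.close_job())"
```

```text
[ 4.42038002e-04  5.73766096e-05  5.35866708e-04 -7.64908134e-04
 -2.26477508e-05 -1.81584408e-03 -1.93804326e-04]
the job is handed in; nothing more can be done
None
```

I ran the carriage to the right buffer and back to the left one. I then felt the stiff spot in both directions, let the carriage go over its middle, and handed the job in at about 18 s.

- **Buffers:** I pressed each one in by roughly 2 to 3 mm, with about 5 to 6.5 N. Both presses lasted well over 0.1 s and stayed far from ramming.
- **Stiff spot:** Drag peaked at world y of about -0.114 going left and -0.104 going right, so the middle by peaks is -0.109. The points where the drag began to rise give -0.108. That is about +0.042 m along the travel, close to the +0.045 limit given.
- **Release:** I let go with the grip at about y = -0.1086 after easing off the load.
- **Last checks:** The networks put the grip and index at y between -0.106 and -0.112, which fits within their accuracy. The jar and loupe were where they started within measuring error, and the fingers were well above the slide.
- **Failed or uncertain:** The top camera found neither the grip nor the index in the last pictures, probably because the arm blocked its view. The tool tilted by up to about 1° while dragging; I corrected the positions for that, so expect an error of about 1 to 2 mm. The last force reading was about 2 N in x although nothing was touched; I took it for leftover motion of the arm and did not check further.

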